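# Mute and park the boom microphone

## Robot

A 7-joint arm with a two-finger parallel gripper is mounted at the origin on the work surface. World frame = base frame: x ahead of the robot, y to its left, z up, the work surface at z = 0. Lengths are in m, angles in rad, forces in N, time in s.
With the tool pointing down it reaches from about 0.425 to 1.025 m from the base axis. Payload 9.4 kg.
Tool frame: the origin (TCP) lies on the centre line of the jaws, within the pads' length; the fingertips stand arm.finger_overhang ahead of it and the grasp point (between the pads) lies 3 mm ahead of it (arm.finger_overhang is the distance from the TCP to the fingertips, in m); z points along the fingers, y is the direction in which the jaws open and shut (so a half turn about z gives the same grasp; the last joint's range is limited). The gripper opens to 93 mm and grips with 3 to 60 N. Pads are 15 mm wide; open, the fingers measure 128 mm over their backs; the gripper's body (75 mm by 188 mm) begins 65 mm behind the grasp point.
Start: joints at [-1.298, 0.599, -0.003, 1.599, 0.002, 0.943, -0.08], TCP at [0.248, 0.681, 0.241] pointing down, gripper open.
Joint ranges: [-2.57, 2.57], [-0.35, 1.97], [-1.29, 1.29], [0.11, 2.56], [-1.05, 4.19], [0.11, 1.86], [-2.63, 2.63]. Speed limits (rad/s): [2.22, 2.22, 3.01, 3.01, 3.14, 3.14, 3.14].

## Interface

Orientations are given as a unit quaternion [x, y, z, w].
In Python, from station import arm gives the robot as it stands. The module is installed in compiled form; this text tells all that it offers.
- The arm moves only by the tool step_arm, never from a script. Its argument "rows" is a list of rows, each a list of 5 numbers: the closure in counts, from 0 (fully open) to 255 (shut), then the shift along the world's x, y, z in units of 40 mm (1.0 is 40 mm), then the turn about the world's z in units of 5 degrees (1.0 is 5 degrees). In form: [[fingers, x, y, z, roll], ...]. A call has 1 to 10 rows; each row shifts and turns the commanded pose from where the row before left it; what a row does not reach is not made up. A row lasts 1/12 s, in which the tool goes at most 41.7 mm and 7.16 degrees, less where a joint would pass 70% of its speed; a pose out of reach is approached as far as the arm can. A call is refused whole if a number of a shift passes 1 or a number of a turn 1, either way. A call with a gripper value outside its range is refused whole. The fingers move at their own pace and stop on an object; "squeeze" is the grip in N (left out, the last holds). Time passes only in rows, so rows that do not move let the fingers close. It gives the time, the measured TCP pose, the force and the opening at its end, in the units of the state.
- arm.sense(): the state, without advancing time (a new reading comes with each control period).
- arm.get_image(name): name is "side" or "top"; returns a dict with "img" (384x512x3 uint8, red, green, blue), "mtx" (3x3 intrinsics, pixels), "eye" and "rotation" of the camera in the world. Camera axes: x right, y up, looking along -z (the intrinsics and any distortion apply to the point x, -y, -z); pixel columns grow to the right and rows downward; lengths in m; the calibration is good to about 2 mm. A picture is of the moment at which its call begins. There is no depth.
- arm.hand_in(): hands the job in, once; it reports no verdict.
The state is a dict: "time": time; "qpos": joint angles; "joint_vel": joint speeds; "tau": joint torques, N m; "position": TCP position; "tool_rot": TCP orientation; "contact_force": force on the tool from outside, world axes, zero at the start; "torque": the same for the moment, N m; "grip_width": opening from 0.0 (shut) to 1.0 (fully open).
Only numpy, scipy, OpenCV 4.12 (cv2) and the standard library are available. Lean on these libraries where they do the work, as an engineer would, in place of code of your own. Each camera call takes 0.05 s, during which the arm holds its last target. There are 200 camera calls.

## Task

Mute the microphone by pressing the red button on the grey switch box all the way down and letting it go, then push the counterweighted microphone boom up with the outside of the fingers, past its balance point, so that it swings to its upper stop and stays raised by itself, clear of the logbook. Push gently: do not pinch, lift, shove or tip the stand, do not press the white button beside the red one, and leave the other things on the desk where they are.

Things in the scene. Friction and masses are not known exactly. Their poses are not given: they have to be found in the camera images.
- stand: Loose, heavy microphone stand (3.6 kg): a dark steel foot 160 (x) x 130 (y) x 22 mm high with two upright cheeks (34 mm in x, 46 mm over both in y, up to 120 mm high) at its centre. Origin at the centre of the foot's underside. Its own -x is the side to which the boom with the microphone points; z up.
- pivot (a point): Hinge axis of the boom: in the stand's middle, 100 mm above the desk. The axis runs along the stand's own y.
- mic_ball (a point): Centre of the round front end of the microphone (ball of 24 mm radius, steel grille), 196 mm from the hinge axis along the boom; nothing of the boom reaches farther out. With the boom down it lies 212 mm above the desk, at its upper stop 295 mm. From the hinge outwards: a 14 mm thick bar for 125 mm, the black microphone (38 mm thick), the grille (48 mm thick).
- counterweight (a point): Centre of the brass counterweight (52 mm disc, 32 mm thick) on a cranked arm of the boom, 85 mm from the hinge. It stands behind and above the hinge with the boom down, and comes down behind it as the boom rises.
- boom (a joint): Angle of the boom (rad). 0 = down on its lower stop, the microphone end 35 degrees above level; grows as it is raised; 0.87 = upper stop, 85 degrees above level. Balance at about 0.43 rad: below it the boom falls back to 0, beyond it it goes on by itself, softly damped, to the upper stop in about 1 to 3 s and stays. Pushing the ball up and towards the hinge takes 1 to 3 N at first, then less; a level push can jam by friction.
- switchbox: Grey switch box 100 (x) x 140 (y) x 35 mm high, fixed to the desk, with two buttons on top, red and white. Origin at the centre of its underside. The red button lies 34 mm to the box's own +y, the white one 34 mm to its own -y, both 5 mm to +x. It stands either left or right of the boom.
- mute_top (a point): Top centre of the red mute button (32 mm across); it is pressed straight down.
- mute (a joint): Travel of the red button (m): 0 up, 0.006 fully down, which takes 4 N; it springs back by itself.
- call (a joint): Travel of the white button beside it (m), same size, 68 mm from the red one; not to be pressed.
- meter: Loose green meter box 100 x 140 x 60 mm high with a black knob on top (12 mm high), on the other side of the boom from the switch box. Origin at the centre of its underside. Leave alone.
- logbook: Loose white logbook, 120 (x) x 170 (y) x 9 mm, below the microphone's end, its long side roughly along the robot's x. Origin at the centre of its underside. Leave alone.
- pencil: Green pencil, 8 mm thick, about 155 mm long, lying on the logbook. Leave alone.
- key: Loose morse key, steel plate 150 x 85 mm with brass lever and black knob, 57 mm high. Origin at the centre of its underside. Leave alone.
- mug: Blue mug, 80 mm across, 90 mm high. Origin at the centre of its underside. Leave alone.
- handmic: Black hand microphone lying flat, 55 x 95 x 30 mm, far out to the left. Leave alone.
- headphones: Black headphones lying flat, about 190 x 130 x 72 mm, far out to the right. Leave alone.
Not all that is in view belongs to the job. What is shaped like the switchbox but orange is not meant.

How it is judged:
By the outcome, as a careful person would: the job done as asked, in the order asked, and still so for the second after the job is handed in, with the robot touching nothing.
It also fails if it takes over 58 s, if anything falls off the work surface, if the arm or the gripper's body presses on something with over 40 N, if the wrist force passes 120 N, or if a joint passes its speed limit or range.

## Working session

There is one attempt and no reset: what is moved stays moved. The work goes in short steps, Python scripts to look and compute and a tool call to move; the robot and the scene stay as the last step left them, time stands still between calls to the robot, and variables do not carry over. Pictures are saved under pics/ and viewed, about 8 in all and at most 12, crops included, and the job is handed in when it is done.

Besides the shell and the picture viewer there is one more tool, called after "Call:" in YAML: its name, and indented under it one key for each argument. step_arm: Moves the arm, as the interface text tells. Its arguments: {"type":"object","properties":{"rows":{"type":"array"},"squeeze":{"type":"number"}},"required":["rows"]}

```bash
mkdir -p pics
cat > h.py <<'E'
import numpy as np, cv2
from station import arm
def shot(n,tag):
    d=arm.get_image(n); cv2.imwrite(f'pics/{tag}.png',d['img'][:,:,::-1]); return d
def ray(d,u,v):
    M=np.array(d['mtx']); p=np.linalg.inv(M)@[u,v,1]
    r=np.array(d['rotation'])@[p[0],-p[1],-p[2]]
    return np.array(d['eye']),r/np.linalg.norm(r)
def onz(d,u,v,z):
    e,r=ray(d,u,v); return e+r*(z-e[2])/r[2]
def proj(d,P):
    c=np.array(d['rotation']).T@(np.array(P)-np.array(d['eye'])); q=np.array(d['mtx'])@[c[0],-c[1],-c[2]]; return q[:2]/q[2]
def two(d1,p1,d2,p2):
    a,r=ray(d1,*p1); b,s=ray(d2,*p2)
    t=np.linalg.lstsq(np.c_[r,-s],b-a,rcond=None)[0]; A=a+t[0]*r;B=b+t[1]*s
    return (A+B)/2,np.linalg.norm(A-B)
E
python3 - <<'E'
from h import *
a=shot('top','t0');b=shot('side','s0')
for d in(a,b): print({k:np.round(v,3).tolist() for k,v in d.items() if k!='img'}, [k for k in d])
print(arm.sense(), arm.finger_overhang)
E
```

```text
{'mtx': [[347.071, 0.0, 257.461], [0.0, 347.071, 194.666], [0.0, 0.0, 1.0]], 'eye': [0.338, -0.015, 1.379], 'rotation': [-0.068, 0.061, 0.715, -0.694]} ['img', 'mtx', 'eye', 'rotation']
{'mtx': [[496.868, 0.0, 255.544], [0.0, 496.868, 195.761], [0.0, 0.0, 1.0]], 'eye': [-0.391, -0.999, 1.015], 'rotation': [0.441, -0.186, -0.32, 0.818]} ['img', 'mtx', 'eye', 'rotation']
{'time': 0.1, 'qpos': array([-1.29768478,  0.600008  , -0.00253175,  1.60005049,  0.00179657,
        0.94285971, -0.07976519]), 'joint_vel': array([-2.48543100e-04, -3.78411571e-03, -8.38475936e-04, -2.68836896e-03,
       -3.27399727e-04, -9.62470079e-05,  2.32020418e-03]), 'tau': array([ 5.15975247e-03, -7.66559601e+01,  1.50225800e+00, -2.52935976e+01,
       -5.22660872e-02,  1.37098285e-02,  6.72079523e-05]), 'position': array([0.24835324, 0.68071641, 0.23987305]), 'tool_rot': array([ 1.73975087e-01,  9.84749832e-01, -6.59752575e-04, -5.14239962e-05]), 'contact_force': array([0.22288816, 0.70995975, 0.62091538]), 'torque': array([ 0.03487283, -0.03172327, -0.01035413]), 'grip_width': 1.0010832267079077} 0.022
```

View pics/t0.png

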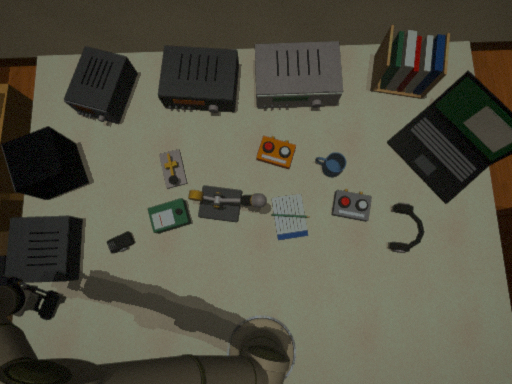

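View pics/s0.png

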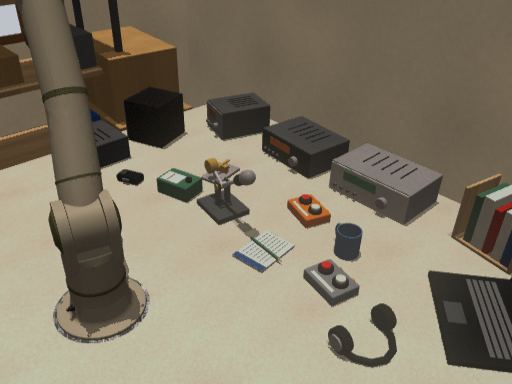

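The top view shows the boom at (196–270, 200) pointing right (world -y), with its ball at (258,200) above the logbook (290,215). There are two candidate boxes: orange at (276,152), which is the decoy, and grey at (352,205) with red at (345,201) and white at (362,205). The grey one fits. The side view agrees: the grey box is at (330,280) and the ball at (247,177). Next I measure by colour and check an enlarged crop.

```bash
python3 - <<'E'
s=open('h.py').read()
s=s.replace("from station import arm\n","from station import arm\nfrom scipy.spatial.transform import Rotation as Ro\n").replace("d=arm.get_image(n);","d=arm.get_image(n); d['rotation']=Ro.from_quat(d['rotation']).as_matrix();")
s+='''
def blobs(d,lo,hi,amin=15):
    h=cv2.cvtColor(d['img'],cv2.COLOR_RGB2HSV); m=cv2.inRange(h,lo,hi)
    n,l,st,c=cv2.connectedComponentsWithStats(m)
    return [(np.round(c[i],1).tolist(),st[i].tolist()) for i in range(1,n) if st[i][4]>=amin]
'''
open('h.py','w').write(s)
E
python3 - <<'E'
from h import *
t=shot('top','t1');s=shot('side','s1')
for n,d in(('t',t),('s',s)):
    h=cv2.cvtColor(d['img'],cv2.COLOR_RGB2HSV)
    m=cv2.inRange(h,(0,150,90),(6,255,255))|cv2.inRange(h,(174,150,90),(180,255,255))
    k,l,st,c=cv2.connectedComponentsWithStats(m)
    print(n,'red',[(np.round(c[i],1).tolist(),st[i].tolist()) for i in range(1,k) if st[i][4]>8])
    print(n,'white',[b for b in blobs(d,(0,0,150),(180,60,255),10) if b[1][4]<400][:12])
    print(n,'brass',blobs(d,(15,140,80),(28,255,255)))
print('base check',proj(t,[0,0,0]),proj(s,[0,0,0]))
up=lambda im,x,y,w,h,k:cv2.resize(im[y:y+h,x:x+w],None,fx=k,fy=k,interpolation=cv2.INTER_CUBIC)
A=up(t['img'],180,160,200,100,4);B=up(s['img'],190,140,180,170,4)
cv2.imwrite('pics/c1.png',np.vstack([cv2.resize(A,(600,300)),])[:,:,::-1]); 
B=cv2.resize(B,(318,300)); A=cv2.resize(A,(600,300))
C=np.zeros((600,800,3),np.uint8);C[:300,:600]=A;C[300:,:318]=B
D=up(s['img'],190,140,80,80,6)[:300,:480];C[300:300+D.shape[0],320:320+D.shape[1]]=D
cv2.imwrite('pics/c1.png',C[:,:,::-1])
E
```

```text
t red [([417.4, 53.2], [414, 36, 8, 35, 163]), ([268.1, 145.8], [265, 143, 7, 7, 42]), ([344.9, 200.9], [341, 198, 8, 7, 45])]
t white []
t brass [([507.3, 55.2], [505, 51, 6, 9, 21]), ([497.0, 55.3], [486, 52, 20, 9, 50]), ([489.2, 60.1], [487, 58, 7, 6, 15]), ([509.1, 76.2], [508, 71, 4, 11, 20]), ([489.0, 79.6], [486, 72, 8, 14, 26]), ([17.5, 79.3], [13, 77, 12, 6, 24]), ([503.4, 83.5], [500, 80, 8, 8, 23]), ([2.7, 103.9], [0, 83, 9, 57, 175]), ([276.1, 150.1], [257, 136, 39, 31, 441]), ([170.1, 164.1], [165, 154, 12, 21, 97]), ([503.9, 164.9], [497, 160, 13, 10, 37]), ([504.4, 176.4], [499, 173, 11, 8, 30]), ([509.3, 183.8], [505, 178, 7, 15, 27]), ([194.8, 194.2], [189, 190, 13, 9, 94]), ([508.9, 198.2], [507, 194, 5, 9, 16])]
s red [([305.4, 196.8], [302, 195, 8, 5, 35]), ([504.4, 207.3], [496, 202, 16, 11, 85]), ([325.8, 264.4], [321, 261, 10, 8, 60])]
s white [([272.4, 121.8], [270, 119, 8, 6, 26]), ([124.4, 131.9], [122, 130, 5, 5, 15]), ([219.5, 178.1], [215, 171, 11, 14, 35]), ([500.4, 193.1], [486, 185, 26, 16, 196]), ([300.0, 208.0], [293, 201, 15, 15, 45]), ([315.1, 205.9], [311, 204, 9, 5, 34]), ([509.8, 211.1], [507, 209, 5, 5, 14]), ([322.1, 280.8], [311, 270, 23, 22, 94]), ([340.5, 277.4], [336, 274, 10, 8, 57])]
s brass [([136.1, 44.7], [100, 27, 75, 34, 1097]), ([103.8, 37.4], [92, 30, 22, 18, 254]), ([185.4, 106.2], [183, 104, 6, 5, 20]), ([116.3, 122.9], [104, 116, 22, 13, 99]), ([216.6, 163.1], [207, 159, 22, 9, 116])]
base check [260.36621813 350.95914313] [102.6228777  305.95024248]
```

View pics/c1.png

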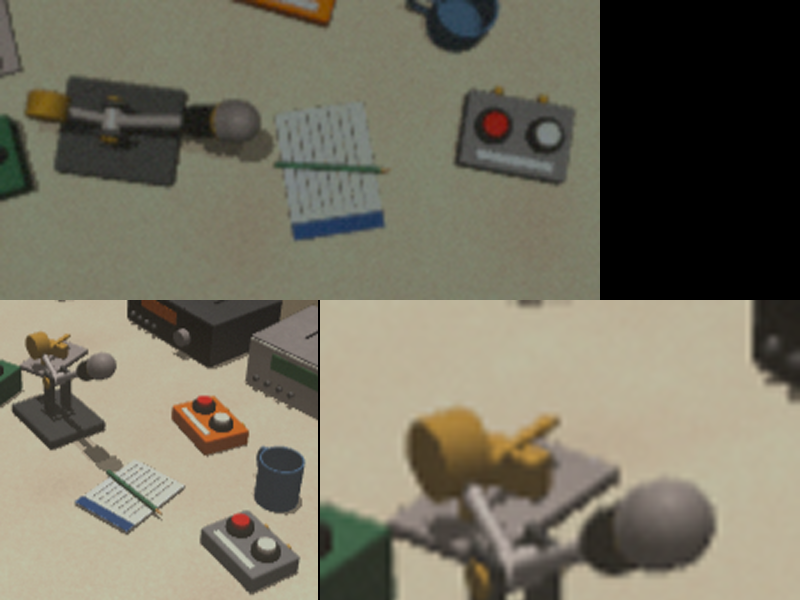

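The crop confirms the grey box, with its red button on the left (+y) and white on the right. The ball is at top (258.3,200.3) and side (247.3,177.3). The foot corners are also visible in the top view.

Run:
```python
from h import *
t=arm.get_image('top');s=arm.get_image('side')
for d in(t,s): d['rotation']=Ro.from_quat(d['rotation']).as_matrix()
print('red',two(t,(344.9,200.9),s,(325.8,264.4)))
print('orange red',two(t,(268.1,145.8),s,(305.4,196.8)))
# white
h=cv2.cvtColor(t['img'],cv2.COLOR_RGB2HSV)
print('ball',two(t,(258.3,200.3),s,(247.3,177.3)), onz(t,258.3,200.3,.212))
f=lambda x,y,z:onz(t,180+x/3,160+y/3,z)[:2]
print('foot',[f(*p,.022).round(3).tolist() for p in((72,77),(187,92),(175,186),(56,173))])
print('redz',f(495,125,.047),'white',f(548,134,.047))
print('box',[f(*p,.035).round(3).tolist() for p in((466,91),(574,104),(565,183),(457,166))])
print('cw',onz(t,194.8,194.2,.16))
print('book',[f(*p,.009).round(3).tolist() for p in((275,113),(362,104),(384,228),(294,239))])
print('mug',f(460,20,.09),'tcp',proj(t,arm.sense()['position']))
```

```text
red (array([ 0.54695535, -0.34171753,  0.05564784]), np.float64(0.0026330520050376846))
orange red (array([ 0.77894796, -0.0538522 ,  0.05359385]), np.float64(0.002156392214071228))
ball (array([ 0.53412754, -0.00947306,  0.21049269]), np.float64(0.0009482614656775643)) [ 0.53425168 -0.00977312  0.212     ]
foot [[0.632, 0.207], [0.607, 0.054], [0.482, 0.072], [0.504, 0.228]]
redz [ 0.54631623 -0.34494604] white [ 0.53249748 -0.4121988 ]
box [[0.594, -0.313], [0.573, -0.453], [0.47, -0.432], [0.496, -0.295]]
cw [0.5720733  0.21709294 0.16      ]
book [[0.577, -0.063], [0.586, -0.179], [0.42, -0.2], [0.41, -0.082]]
mug [ 0.6763268  -0.29988697] tcp [ 44.5339186  293.63805485]
```

Call:
step_arm:
  rows:
    - [255,0.5,-0.8,0.3,-1]
    - [255,0.5,-0.8,0.3,-1]
    - [255,0.5,-0.8,0.3,-1]
    - [255,0.5,-0.8,0.3,-1]
    - [255,0.5,-0.8,0.3,-1]
    - [255,0.5,-0.8,0.3,-1]
    - [255,0.5,-0.8,0.3,-1]
    - [255,0.5,-0.8,0.3,-1]
    - [255,0.5,-0.8,0.3,-1]
    - [255,0.5,-0.8,0.3,-1]
  squeeze: 10

```text
time: 1.13
position: [0.4491, 0.3593, 0.3614]
tool_rot: [0.576, 0.818, 0.0, -0.0]
contact_force: [0.9, 0.6, 0.4]
grip_width: 0.336
```

Call:
step_arm:
  rows:
    - [255,0.25,-0.9,0,-0.6]
    - [255,0.25,-0.9,0,-0.6]
    - [255,0.25,-0.9,0,-0.6]
    - [255,0.25,-0.9,0,-0.6]
    - [255,0.25,-0.9,0,-0.6]
    - [255,0.25,-0.9,0,-0.6]
    - [255,0.25,-0.9,0,-0.6]
    - [255,0.25,-0.9,0,-0.6]
    - [255,0.25,-0.9,0,-0.5]
    - [255,0.25,-0.9,0,-0.5]

```text
time: 1.97
position: [0.5486, -0.0007, 0.3609]
tool_rot: [0.761, 0.648, 0.0, 0.0]
contact_force: [0.4, 0.4, 0.2]
grip_width: 0.005
```

Call:
step_arm:
  rows:
    - [255,0,-0.9,0,0]
    - [255,0,-0.9,0,0]
    - [255,0,-0.9,0,0]
    - [255,0,-0.9,0,0]
    - [255,0,-0.9,0,0]
    - [255,0,-0.9,0,0]
    - [255,0,-0.9,0,0]
    - [255,0,-0.9,0,0]
    - [255,0,-0.4,-0.5,0]
    - [255,0,0,0,0]

```text
time: 2.8
position: [0.5464, -0.3069, 0.3383]
tool_rot: [0.762, 0.647, -0.001, -0.001]
contact_force: [-1.4, 0.4, -0.3]
grip_width: 0.004
```

Call:
step_arm:
  rows:
    - [255,0,-0.5,-0.6,0]
    - [255,0,-0.4,-0.8,0]
    - [255,0,0,-1,0]
    - [255,0,0,-1,0]
    - [255,0,0,-1,0]
    - [255,0,0,-0.7,0]
    - [255,0,0,-0.4,0]
    - [255,0,0,0,0]
    - [255,0,0,0,0]

```text
time: 3.55
position: [0.5486, -0.338, 0.1204]
tool_rot: [0.76, 0.649, -0.0, -0.001]
contact_force: [0.3, -0.3, 0.2]
grip_width: 0.003
```

Run:
```python
from h import *
t=shot('top','t2');s=shot('side','s2');print(arm.sense()['position'],arm.sense()['contact_force'])
A=cv2.resize(t['img'][160:250,300:400],(400,360),interpolation=2);B=cv2.resize(s['img'][210:310,280:380],(400,400),interpolation=2)[:360]
cv2.imwrite('pics/c2.png',np.hstack([A,B])[:,:,::-1])
```

```text
[ 0.54934821 -0.33900151  0.12215547] [ 0.19491052 -0.47042887 -0.26562066]
```

View pics/c2.png

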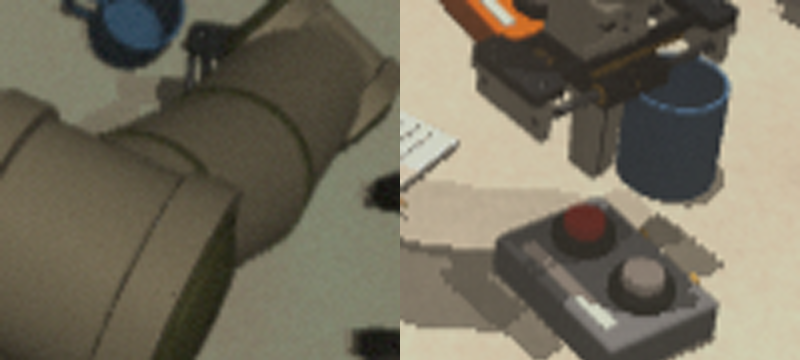

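The side crop shows the fingertips at (592,165), directly over the red button at (585,222) and well clear of the white button at (645,275). I'll descend.

Call:
step_arm:
  rows:
    - [255,0,-0.1,-0.5,0]
    - [255,0,0,-0.4,0]
    - [255,0,0,-0.1,0]
    - [255,0,0,0,0]
    - [255,0,0,0,0]

```text
time: 4.07
position: [0.549, -0.3431, 0.0819]
tool_rot: [0.761, 0.649, 0.0, 0.001]
contact_force: [0.4, -0.7, -0.0]
grip_width: 0.005
```

Call:
step_arm:
  rows:
    - [255,0,0,-0.05,0]
    - [255,0,0,-0.05,0]
    - [255,0,0,-0.05,0]
    - [255,0,0,0,0]
    - [255,0,0,0,0]

```text
time: 4.48
position: [0.5492, -0.3433, 0.0751]
tool_rot: [0.761, 0.649, 0.0, 0.001]
contact_force: [2.2, -1.1, 2.2]
grip_width: 0.005
```

Contact at about z = 0.077 (2.2 N). I'll continue down.

Call:
step_arm:
  rows:
    - [255,0,0,-0.05,0]
    - [255,0,0,-0.05,0]
    - [255,0,0,0,0]
    - [255,0,0,0,0]

```text
time: 4.82
position: [0.5492, -0.3434, 0.073]
tool_rot: [0.761, 0.649, 0.001, 0.001]
contact_force: [-1.7, 3.1, 26.4]
grip_width: 0.001
```

Call:
step_arm:
  rows:
    - [255,0,0,-0.05,0]
    - [255,0,0,0,0]
    - [255,0,0,0,0]

```text
time: 5.07
position: [0.5493, -0.3434, 0.0726]
tool_rot: [0.761, 0.649, 0.001, 0.001]
contact_force: [-4.7, 5.3, 42.6]
grip_width: 0.004
```

Run:
```python
from h import *
s=shot('side','s3');print(arm.sense()['position'],arm.sense()['contact_force'])
old=cv2.imread('pics/s2.png')
A=cv2.resize(old[235:305,290:360],(400,400),interpolation=2);B=cv2.resize(s['img'][235:305,290:360,::-1],(400,400),interpolation=2)
cv2.imwrite('pics/c3.png',np.hstack([A,B]))
for z in(.035,.041,.0476,.0506,.0536,.0566): print(z,proj(s,[.547,-.343,z]).round(1))
```

```text
[ 0.54924877 -0.34347807  0.07259213] [-5.7659348   6.22773536 42.20962823]
0.035 [325.9 269.8]
0.041 [326.1 268.3]
0.0476 [326.3 266.6]
0.0506 [326.4 265.8]
0.0536 [326.5 265. ]
0.0566 [326.6 264.3]
```

View pics/c3.png

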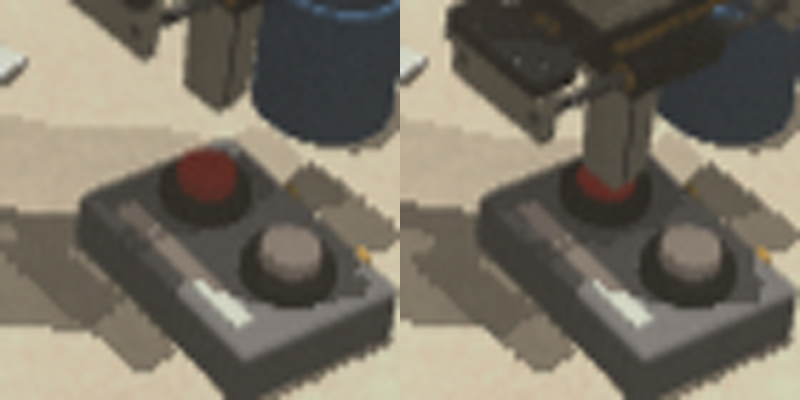

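The fingertip sits on the red cap at (605,190) and stalled at tip z ≈ 0.0506 with over 40 N. That is about 5–6 mm below the measured top and above the collar, so it is bottomed. The white button is untouched. Releasing and moving to the outer side of the ball.

Call:
step_arm:
  rows:
    - [255,0,0,0.2,0]
    - [255,0,0,0.4,0]
    - [255,0,0,0.8,0]
    - [255,0,0,0.9,0]
    - [255,0,0,0.6,0]
    - [255,-0.1,0.5,0.2,0]
    - [255,-0.1,0.9,0,0]
    - [255,-0.1,0.9,0,0]
    - [255,-0.1,0.9,0,0]
    - [255,-0.1,0.9,0,0]

```text
time: 5.95
position: [0.5273, -0.1772, 0.1923]
tool_rot: [0.761, 0.649, -0.0, -0.001]
contact_force: [1.1, 0.4, 0.8]
grip_width: 0.004
```

Call:
step_arm:
  rows:
    - [255,-0.1,0.9,0,0]
    - [255,0,0.6,0,0]
    - [255,0,0.4,0,0]
    - [255,0,0,0,0]
    - [255,0,0,0,0]

```text
time: 6.37
position: [0.5241, -0.1021, 0.1923]
tool_rot: [0.76, 0.65, -0.0, -0.0]
contact_force: [0.4, -0.2, -0.1]
grip_width: 0.006
```

Run:
```python
from h import *
t=shot('top','t4');s=shot('side','s4');q=arm.sense();print(q['time'],q['position'],q['contact_force'])
A=cv2.resize(t['img'][150:250,180:310],(390,300),interpolation=2);B=cv2.resize(s['img'][110:230,180:300],(400,400),interpolation=2)
C=cv2.resize(s['img'][230:310,290:370],(300,300),interpolation=2)
D=np.zeros((600,800,3),np.uint8);D[:300,:390]=A;D[:400,400:]=B;D[300:,:300]=C
cv2.imwrite('pics/c4.png',D[:,:,::-1])
```

```text
6.4667 [ 0.5241914  -0.10394872  0.19255038] [0.0144855  0.522546   0.10296859]
```

View pics/c4.png

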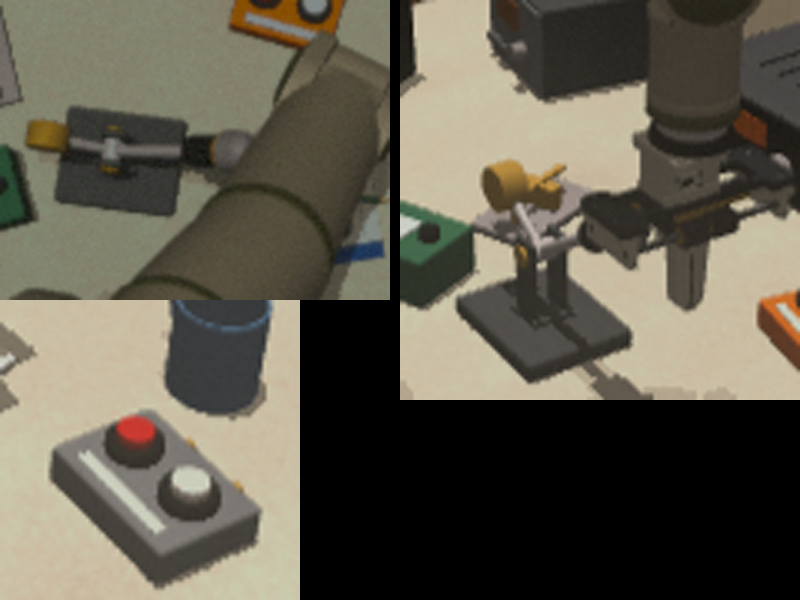

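The red button is back up at crop (137,430), the white one is unchanged, and the fingers stand outside the ball. Approaching it now.

Call:
step_arm:
  rows:
    - [255,0.1,0.7,0,0]
    - [255,0,0.3,0,0]
    - [255,0,0.1,0,0]
    - [255,0,0.08,0,0]
    - [255,0,0.08,0,0]
    - [255,0,0,0,0]
    - [255,0,0,0,0]

```text
time: 7.05
position: [0.5284, -0.0532, 0.1927]
tool_rot: [0.761, 0.649, -0.0, 0.0]
contact_force: [0.0, -0.7, -0.2]
grip_width: 0.007
```

Call:
step_arm:
  rows:
    - [255,0,0.06,0,0]
    - [255,0,0.06,0.02,0]
    - [255,0,0.06,0.02,0]
    - [255,0,0.06,0.03,0]
    - [255,0,0,0,0]

```text
time: 7.47
position: [0.5286, -0.0433, 0.1957]
tool_rot: [0.761, 0.649, -0.0, 0.0]
contact_force: [-0.7, -2.5, 0.2]
grip_width: 0.007
```

Contact (-2.5 N). Following the arc now, with the fingers rising slightly faster than the ball's surface.

Call:
step_arm:
  rows:
    - [255,0.01,0.06,0.11,0]
    - [255,0.01,0.07,0.11,0]
    - [255,0.01,0.08,0.11,0]
    - [255,0.01,0.08,0.11,0]
    - [255,0.01,0.08,0.11,0]
    - [255,0.01,0.09,0.11,0]
    - [255,0.01,0.09,0.11,0]

```text
time: 8.05
position: [0.5318, -0.0206, 0.227]
tool_rot: [0.761, 0.649, 0.0, 0.0]
contact_force: [0.6, -2.0, 1.5]
grip_width: 0.006
```

Run:
```python
from h import *
t=shot('top','t5');s=shot('side','s5');q=arm.sense();print(q['time'],q['position'],q['contact_force'])
A=cv2.resize(t['img'][160:240,180:280],(400,320),interpolation=2);B=cv2.resize(s['img'][130:230,190:290],(400,400),interpolation=2)
D=np.zeros((400,800,3),np.uint8);D[:320,:400]=A;D[:,400:]=B
cv2.imwrite('pics/c5.png',D[:,:,::-1])
p=np.array([.556,.146,.1]);o=np.array([-.15,-.989,0])
for a in(35,45,50):
    r=np.radians(a);P=p+.196*(np.cos(r)*o+np.sin(r)*np.array([0,0,1]));print(a,P.round(3),proj(t,P).round(1),proj(s,P).round(1))
```

```text
8.15 [ 0.5319161  -0.02008459  0.22703682] [ 1.33307498 -1.8436253   1.35482214]
35 [ 0.532 -0.013  0.212] [259.2 200.9] [247.7 177.4]
45 [0.535 0.009 0.239] [252.6 198.9] [243.9 167.3]
50 [0.537 0.021 0.25 ] [248.7 197.8] [241.7 162.4]
```

View pics/c5.png

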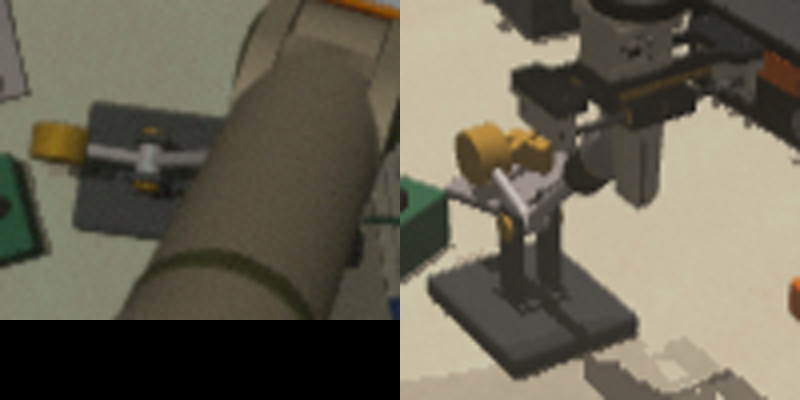

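The microphone has risen to about 45° (grille at side ≈ (240,167), 244,167 predicted), the finger bears on the ball, and the stand has not moved. Continuing.

Call:
step_arm:
  rows:
    - [255,0.01,0.09,0.1,0]
    - [255,0.01,0.09,0.1,0]
    - [255,0.01,0.09,0.1,0]
    - [255,0.02,0.09,0.1,0]
    - [255,0.02,0.09,0.1,0]
    - [255,0.02,0.1,0.09,0]
    - [255,0.02,0.1,0.09,0]

```text
time: 8.73
position: [0.5354, 0.0058, 0.2537]
tool_rot: [0.761, 0.649, -0.0, -0.0]
contact_force: [-0.3, 0.3, -0.8]
grip_width: 0.009
```

Call:
step_arm:
  rows:
    - [255,0.02,0.1,0.09,0]
    - [255,0.02,0.1,0.08,0]
    - [255,0.02,0.1,0.08,0]
    - [255,0.02,0.1,0.08,0]
    - [255,0.02,0.1,0.08,0]

```text
time: 9.15
position: [0.5398, 0.0256, 0.2701]
tool_rot: [0.761, 0.649, 0.0, 0.0]
contact_force: [-0.1, -0.3, -0.2]
grip_width: 0.009
```

Call:
step_arm:
  rows:
    - [255,0,0,0,0]
    - [255,0,0,0,0]
    - [255,0,0,0,0]
    - [255,0,0,0,0]
    - [255,0,0,0,0]
    - [255,0,0,0,0]
    - [255,0,0,0,0]
    - [255,0,0,0,0]
    - [255,0,0,0,0]
    - [255,0,0,0,0]

```text
time: 9.98
position: [0.5397, 0.025, 0.2698]
tool_rot: [0.761, 0.649, -0.0, 0.0]
contact_force: [-0.0, -0.1, 0.3]
grip_width: 0.007
```

Run:
```python
from h import *
t=shot('top','t6');s=shot('side','s6');q=arm.sense();print(q['time'],q['position'],q['contact_force'])
A=cv2.resize(t['img'][160:240,180:280],(400,320),interpolation=2);B=cv2.resize(s['img'][130:230,190:290],(400,400),interpolation=2)
D=np.zeros((400,800,3),np.uint8);D[:320,:400]=A;D[:,400:]=B
cv2.imwrite('pics/c6.png',D[:,:,::-1])
p=np.array([.556,.146,.1]);o=np.array([-.15,-.989,0])
for a in(60,70,85):
    r=np.radians(a);P=p+.196*(np.cos(r)*o+np.sin(r)*np.array([0,0,1]));print(a,P.round(3),proj(t,P).round(1),proj(s,P).round(1))
```

```text
10.0833 [0.53965617 0.02509621 0.26980726] [-0.61685517  0.07611184  0.68981855]
60 [0.541 0.049 0.27 ] [240.  195.8] [236.9 153.4]
70 [0.546 0.08  0.284] [230.2 193.8] [231.7 145.6]
85 [0.553 0.129 0.295] [214.3 191.4] [223.4 136.6]
```

View pics/c6.png

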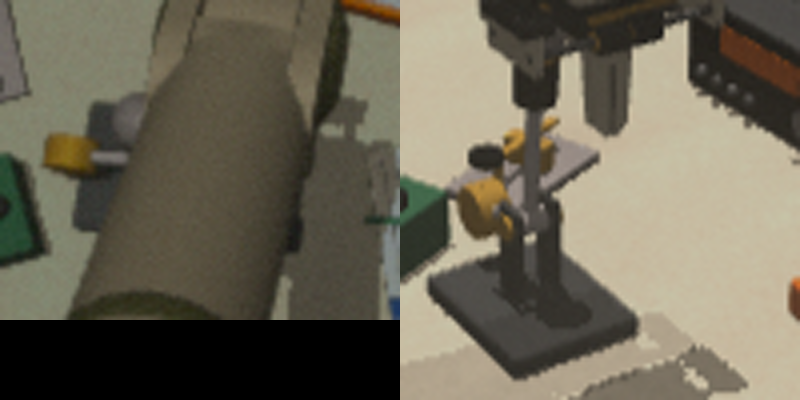

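The boom is upright: the ball is at top ≈ (212.5,189.5), against (214,191) predicted for 85°. The finger is clear and the stand unmoved. Retreating.

Call:
step_arm:
  rows:
    - [255,0,-0.3,0,0]
    - [255,0,-0.6,0,0]
    - [255,0,-0.8,0,0]
    - [255,0,-0.8,0.3,0]
    - [255,0,-0.8,0.3,0]
    - [255,0,-0.8,0.3,0]
    - [255,0,-0.8,0.2,0]
    - [255,0,-0.8,0,0]
    - [255,0,-0.3,0,0]
    - [255,0,0,0,0]

```text
time: 10.92
position: [0.5386, -0.2192, 0.3141]
tool_rot: [0.762, 0.647, -0.0, 0.001]
contact_force: [0.2, 0.9, 0.1]
grip_width: 0.006
```

Call:
step_arm:
  rows:
    - [255,0,0,0,0]
    - [255,0,0,0,0]
    - [255,0,0,0,0]
    - [255,0,0,0,0]
    - [255,0,0,0,0]
    - [255,0,0,0,0]
    - [255,0,0,0,0]
    - [255,0,0,0,0]
    - [255,0,0,0,0]
    - [255,0,0,0,0]

```text
time: 11.75
position: [0.5397, -0.2149, 0.3138]
tool_rot: [0.761, 0.649, -0.0, 0.0]
contact_force: [-1.3, 0.1, -0.0]
grip_width: 0.001
```

Run:
```python
from h import *
t=shot('top','t7');s=shot('side','s7');q=arm.sense();print(q['time'],q['position'],q['contact_force'])
A=cv2.resize(t['img'][120:260,140:380],(480,280),interpolation=2);B=cv2.resize(s['img'][110:330,100:380],(560,440),interpolation=2)
D=np.zeros((600,800,3),np.uint8);D[:280,:480]=A;D[160:,240:]=B;D[:280,:480]=A
cv2.imwrite('pics/c7.png',D[:,:,::-1])
```

```text
11.85 [ 0.53966001 -0.21493794  0.31383295] [-0.18096644  0.25545501  0.14883261]
```

View pics/c7.png

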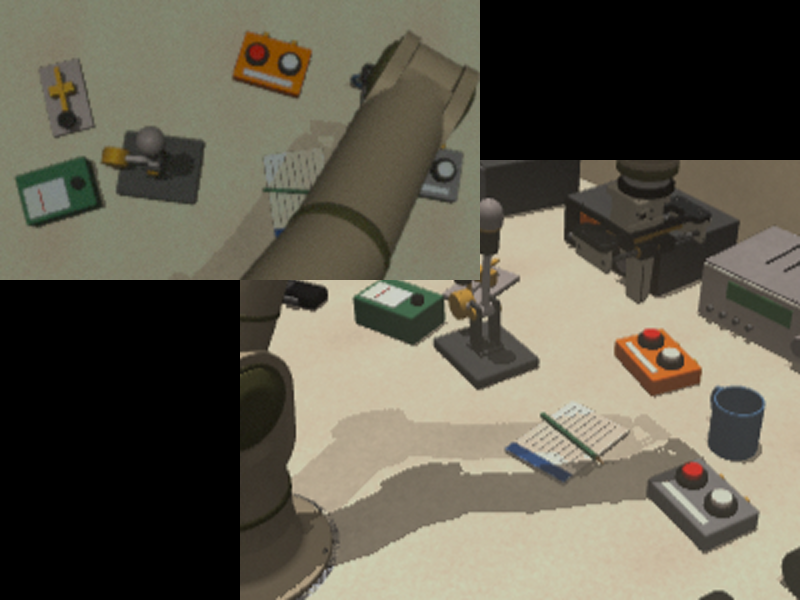

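View pics/s7.png

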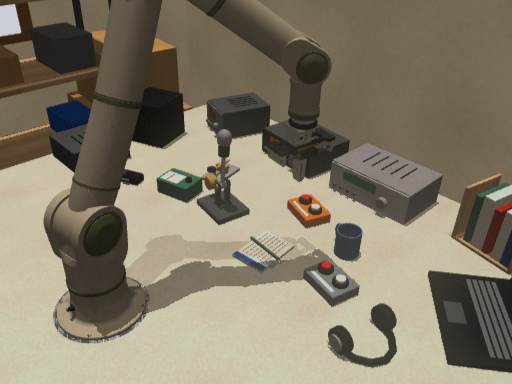

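The boom stands raised, with the ball at side (224,136) as predicted for 85°. Both buttons are up, everything else is where it was, and the arm is clear. Handing in.

```bash
python3 -c "
from station import arm; print(arm.hand_in(), arm.sense()['time'])"
```

```text
the job is handed in; nothing more can be done
the job is handed in; nothing more can be done
```

I muted the microphone and raised the boom to its upper stop, then handed the job in at about 12 s of the 58 s allowed.

- **Button:** I pressed the red button on the grey box with the closed fingertips until it stalled, then released it. The tip stopped about 5–6 mm below the measured top of the button. The images afterwards show it sprung back up and the white button unchanged. There is no direct reading of the button's travel, so "fully down" rests on the stall and the depth. The fingertips pressed with about 42 N, more than the 4 N needed. The 40 N limit is stated for the arm and gripper body, which touched nothing.
- **Boom:** I pushed the ball up along its arc with the outside of the closed fingers, at about 2–3 N in the readings. It went past its balance point and swung up by itself. About 2.5 s later, with the arm withdrawn, the ball was at side pixel (224,136), against (223,137) predicted for the 85° stop.
- **Surroundings:** The stand, logbook, pencil, meter, mug and other things showed no visible movement in the last images, and the contact force was back to noise. I judged this by eye and did not measure it. The first top-view check was partly blocked by the arm, so I relied mainly on the side view.

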